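Check the strip gap with a taper gauge

ROBOT

A 6-joint arm with a two-finger parallel gripper is mounted at the origin on the work surface; the furniture and walls round the work are solid. World frame = base frame: x ahead of the robot, y to its left, z up, the work surface at z = 0. Lengths are in m, angles in degrees, forces in N, time in s.
With the tool pointing down it reaches from about 0.35 to 0.875 m from the base axis. Payload 4.2 kg.
Tool frame: the origin (TCP) lies midway between the tips of the shut fingers; the grasp point (between the pads) lies 19 mm behind it; z points along the fingers, y is the line along which they close (so a half turn about z gives the same grasp; the last joint's range is limited). The gripper opens to 87 mm and grips with 3 to 60 N. Pads are 19 mm wide; open, the fingers measure 117 mm over their backs; the gripper's body (75 mm by 190 mm) begins 51 mm behind the grasp point.
Start: joints at [-50.443, 22.042, 0.453, 0, -68.411, -14.817], TCP at [0.262, -0.568, 0.197] pointing down, gripper open.
Joint ranges: [-179.83, 179.83], [-69.29, 118.12], [-61.27, 80.66], [-181.25, 117.63], [-171.15, -9.14], [-177.46, 177.46]. Speed limits (degrees/s): [159.86, 159.86, 180, 180, 180, 180].

INTERFACE

Orientations are given as [roll, pitch, yaw] about the fixed x, y, z axes, in that order (R = Rz(yaw) Ry(pitch) Rx(roll)).
In Python, from workcell import env gives the robot as it stands. The module is installed in compiled form; this text tells all that it offers. Calls block until the motion is done:
- env.goto(position, orientation): joint-space move of the TCP to a pose.
- env.move_straight(position, rotation=None, rate=0.15, force_limit=None): straight line of the TCP; rotation=None keeps the orientation; rate is the mean speed in m/s. With force_limit (N) it stops when the force on the tool has changed by that much, and returns True; else False.
- env.set_joints(angles): joint-space move.
- env.gripper_to(opening, grasp_force=None): opening from 0.0 (shut) to 1.0 (fully open); grasp_force is the grip in N (None keeps the last); returns when the fingers have stopped.
- env.dwell(seconds).
- env.inverse_kinematics(position, orientation): joint angles nearest the present ones, or None.
- env.read_state(): the state.
- env.grab_frame(name): name is "scene" or "top"; returns a dict with "image" (480x640x3 uint8, blue, green, red), "fx", "fy", "cx", "cy" (pixels), "position" and "orientation" of the camera in the world. Camera axes: x right, y up, looking along -z (the intrinsics and any distortion apply to the point x, -y, -z); pixel columns grow to the right and rows downward; lengths in m; the calibration is good to about 2 mm. A picture is of the moment at which its call begins. There is no depth.
A pose or a line that the arm cannot do raises env.Unreachable and nothing moves.
- env.close_job(): hands the job in; it is judged then, once.
Trained networks look in a picture, given as the dict that the camera call returned (one of the last four; its "shot" number tells which), for a name from the list of things; names that differ only in an ending like _2 or _b are one class to them, and where a whole thing is asked for, a point or a joint stands for the part that bears it (a point fixed in the world has none). Each returns a list of dicts, best first, with "score" (0 to 1); they miss things now and then, are a little off and sometimes report something else, mostly with a low value. They report only what shows in the picture. A call takes as long as a camera call. They do not tell look-alikes from the thing itself.
- env.search_frame(picture, thing): "xyz" ([x, y, z] in m, in world coordinates, good to about 4 mm: the middle of the surface that is visible of it).
- env.trace(picture, thing): "mask" (480x640 bool, what is visible of it).
The state is a dict: "clock": time; "joint_positions": joint angles; "qvel": joint speeds; "joint_torque": joint torques, N m; "position": TCP position; "tool_rot": TCP orientation; "force": force on the tool from outside, world axes, zero at the start; "wrist_torque": the same for the moment, N m; "opening": opening from 0.0 (shut) to 1.0 (fully open); "finger_force": force on a finger pad.
Only numpy, scipy, OpenCV 4.12 (cv2) and the standard library are available. Lean on these libraries where they do the work, as an engineer would, in place of code of your own. Each camera call takes 0.05 s, during which the arm holds its last target. There are 200 camera calls.

TASK

Take the taper gauge out of its stand and slide it, point down and straight, into the middle of the gap between the two upright steel strips of the fixture until it drags snugly on both, its spring-backed strip giving by only about 1 to 3 mm. Do not jam it down so that the sprung strip is driven far back, and leave the loose tools alone. Finish while still holding the gauge by its handle at that depth, so that the gap can be read: do not let go.

Things in the scene. Friction and masses are not known exactly. Their poses are not given: they have to be found in the camera images.
- gauge_grip (a point): Middle of the upright handle of the steel taper gauge (loose, about 0.2 kg): a plain bar 26 mm along x, 18 mm along y, 46 mm high, its top 22 mm above this point. Under the handle sit a flat collar (36 x 32 x 4 mm) and the tapered blade. z points up, away from the blade. It starts upright, hanging by its collar in the stand's slot.
- gauge_tip (a point): Centre of the blade's thin lower end, 103 mm straight below gauge_grip, same axes. The blade is 75 mm long up to the collar and 24 mm wide along x; its thickness along y grows evenly from 4 mm at this end to 19 mm at the collar (1 mm per 5 mm of length), alike on both sides, so a half turn about z makes no difference.
- stand: Small fixed metal stand, 90 x 76 mm foot and 84 mm high, in which the gauge hangs; origin at the centre of its underside, z up. Its top (70 mm along x by 64 mm along y) has a slot of 29 x 24 mm (x, y) in the middle. Lift the gauge straight up by 80 mm or more to clear it.
- fixture: Fixed two-jaw fixture, base 136 (x) by 200 mm (y), 84 mm high; origin at the centre of the underside, z up. Two steel strips (118 x 36 x 6 mm) stand on edge face to face, 48 to 84 mm above the table, with grey jaws behind them; the gap between them runs along x, is 8.5 to 12 mm across in y, different each time, and open below down to the base's top, 14 mm above the table.
- fixed_edge (a point): Middle of the upper edge of the free face of the fixed strip (the +y side of the gap, axes as the fixture's).
- sprung_edge (a point): Middle of the upper edge of the free face of the spring-backed strip (the -y side of the gap, axes as the fixture's); it moves with the strip. The gap is the y distance from here to fixed_edge. A gauge off the middle touches one strip first and is pushed sideways by it; shift it away until it bears on both.
- carrier (a joint): How far the spring-backed strip is pushed back, widening the gap: 0 at rest, 0.008 m at its stop. Its spring starts at 2 N and adds 2 N per mm; with friction, pressing the gauge down with roughly 2 to 9 N gives 1 to 3 mm, a snug drag. Each further mm takes 5 mm more depth; beyond about 5 mm the gauge is jammed.
- tape (a point): Bystander: tape measure, 36 x 68 x 62 mm, loose on the table; its centre. Leave it alone.
- paint_marker: Bystander: paint marker, 138 mm long, 16 mm thick, loose on the table. Leave it alone.
- pliers: Bystander: pliers, 182 mm long, 10 mm high, loose on the table. Leave them alone.
Things that resemble listed ones, but are neither listed nor needed, are in the scene too. What is shaped like the part that bears gauge_grip but purple is not meant.

How it is judged (in metres and radians):
On the way, in this order (a step that is already met when the one before it is completed fails the run):
1. the gauge is lifted clear of its stand in the gripper (height (world z) of gauge_tip above 0.086 m and contact force between the fingers and gauge above 1 N), for 0.1 s.
2. the gauge's point is in the gap between the strips (z of gauge_tip in the frame of fixed_edge between -0.07 and -0.01 m and x of gauge_tip in the frame of fixed_edge between -0.025 and 0.025 m and y of gauge_tip in the frame of fixed_edge between -0.02 and 0 m), for 0.1 s.
At the end, for the whole second after the job is handed in: Gauge still gripped (over 1 N), at rest, upright within 0.12 rad, square to the strips within 0.15 rad, point in the gap over 15 mm below the strips' upper edges, within 25 mm of their middle, pressing the fixed strip with over 1 N and the sprung strip back by 0.4 to 4 mm (value of joint carrier between 0.0004 and 0.004 m and contact force between gauge and fixture above 1 N and contact force between the fingers and gauge above 1 N and z of gauge_tip in the frame of fixed_edge below -0.015 m and x of gauge_tip in the frame of fixed_edge between -0.025 and 0.025 m and y of gauge_tip in the frame of fixed_edge between -0.02 and 0 m and angle between gauge_tip's own z axis and vertical below 0.12 rad and angle between the y axis of gauge_tip and the y axis of fixture, either way round below 0.15 rad and linear speed of gauge below 0.02 m/s); the arm keeps its last pose, push and grip.
It fails at once if the gauge is jammed: the sprung strip is driven back more than 5.5 mm (value of joint carrier above 0.0055 m).
It fails at once if a bystander is moved more than 30 mm (distance of any of tape, paint_marker, pliers from where it was at the start of the episode above 0.03 m).
It also fails if it takes over 48 s, if anything falls off the work surface, if the arm or the gripper's body presses on something with over 40 N, if the wrist force passes 120 N, or if a joint passes its speed limit or range.

## Working session

There is one attempt and no reset: what is moved stays moved. The work goes in short steps, each a Python script; the robot and the scene stay as the last script left them, time stands still between calls to the robot, and variables do not carry over. Pictures are saved under pics/ and viewed, at most 10 in all, crops included, and the job is handed in when it is done.

```bash
mkdir -p pics
python3 - <<'E'
from workcell import env
import cv2,numpy as np
for n in ("scene","top"):
    f=env.grab_frame(n); cv2.imwrite(f"pics/{n}0.png",f["image"])
    print(n,f["fx"],f["cx"],f["cy"],f["position"],f["orientation"],[k for k in f])
    for t in ("gauge_grip","stand","fixture","fixed_edge","sprung_edge","tape","paint_marker","pliers"):
        print(t,[(np.round(d["xyz"],3).tolist(),round(d["score"],2)) for d in env.search_frame(f,t)])
s=env.read_state();print(s["clock"],s["force"],s["tool_rot"],s["position"])
E
```

```text
scene 471.7708558206866 326.2642630557289 245.73085184155428 [0.03526683 0.51220446 0.62495797] [  50.31656851    0.86771273 -139.07368135] ['image', 'fx', 'fy', 'cx', 'cy', 'position', 'orientation', 'shot']
gauge_grip [([0.466, -0.18, 0.076], 0.87), ([0.574, -0.074, 0.096], 0.62), ([0.57, -0.186, 0.08], 0.56)]
stand [([0.571, 0.182, 0.014], 0.68), ([0.562, -0.061, 0.035], 0.63)]
fixture [([0.57, 0.181, 0.015], 0.87)]
fixed_edge [([0.567, 0.181, 0.018], 0.66)]
sprung_edge [([0.585, 0.142, 0.076], 0.74)]
tape [([0.352, 0.229, 0.058], 0.86), ([0.564, -0.06, 0.035], 0.54)]
paint_marker [([0.378, 0.119, 0.014], 0.96)]
pliers [([0.398, -0.053, 0.006], 0.68), ([0.355, 0.232, 0.058], 0.67)]
top 469.82277018868433 324.40235025549566 244.49241091412554 [0.35309374 0.01976623 0.91609731] [ 7.84611104e+00  4.39474527e-02 -9.13501443e+01] ['image', 'fx', 'fy', 'cx', 'cy', 'position', 'orientation', 'shot']
gauge_grip [([0.572, -0.077, 0.114], 0.75), ([0.475, -0.182, 0.093], 0.73), ([0.38, 0.117, 0.014], 0.62), ([0.575, -0.188, 0.092], 0.58)]
stand []
fixture [([0.59, 0.16, 0.012], 0.97)]
fixed_edge [([0.588, 0.162, 0.011], 0.87), ([0.593, 0.137, 0.082], 0.26)]
sprung_edge [([0.601, 0.134, 0.082], 0.85)]
tape [([0.371, 0.222, 0.061], 0.65), ([0.56, -0.07, 0.082], 0.33)]
paint_marker []
pliers [([0.394, -0.052, 0.012], 0.89)]
0.9 [0.36075831 0.00921263 0.38495616] [ 1.79999019e+02 -2.40456449e-04 -1.55258033e+02] [ 0.26156409 -0.56759977  0.19746024]
```

View pics/scene0.png

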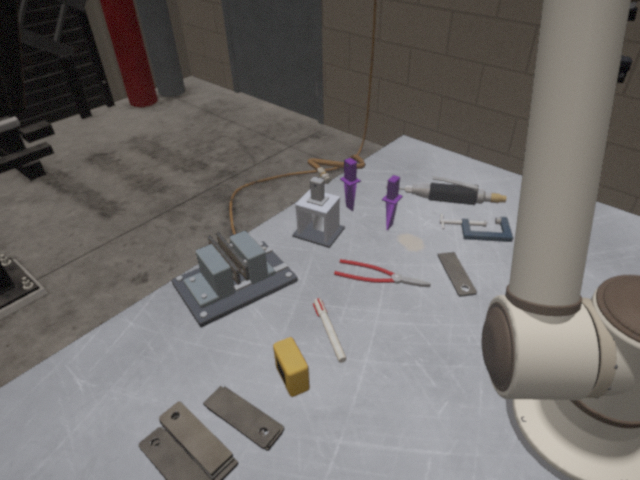

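View pics/top0.png

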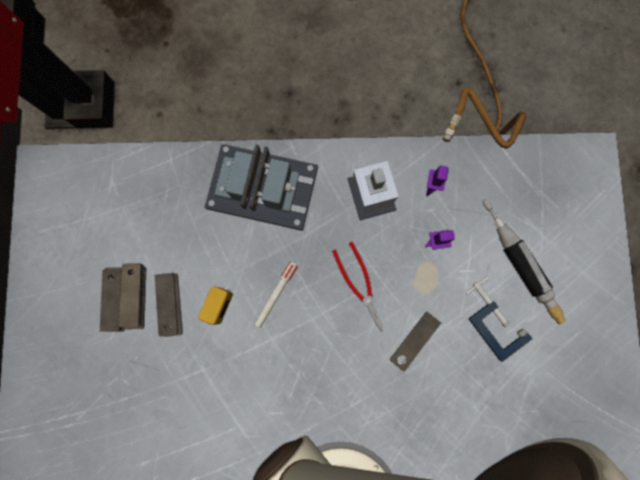

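The scene view shows the grey gauge in its stand at about (318,190) and the fixture at about (235,262). In the top view they are at (377,180) and (262,187). The purple objects are decoys. I'll enlarge both areas.

```bash
cat > h.py <<'E'
from workcell import env
import cv2,numpy as np
from scipy.spatial.transform import Rotation as R
def ray(f,u,v):
    d=np.array([(u-f["cx"])/f["fx"],-(v-f["cy"])/f["fy"],-1.]); return R.from_euler("xyz",f["orientation"],degrees=True).apply(d)
def atz(f,u,v,z):
    d=ray(f,u,v); p=np.array(f["position"]); return p+d*(z-p[2])/d[2]
def proj(f,P):
    c=R.from_euler("xyz",f["orientation"],degrees=True).inv().apply(np.atleast_2d(P)-f["position"])
    return np.c_[f["cx"]+f["fx"]*c[:,0]/-c[:,2], f["cy"]-f["fy"]*c[:,1]/-c[:,2]]
def crop(f,u,v,w,h,k): 
    c=f["image"][v:v+h,u:u+w]; return cv2.resize(c,None,fx=k,fy=k,interpolation=cv2.INTER_CUBIC)
E
python3 - <<'E'
from h import *
# average frames for less noise
fs=[env.grab_frame("top") for _ in range(6)]; f=fs[0]; f["image"]=np.mean([x["image"] for x in fs],0).astype(np.uint8)
a=crop(f,200,140,130,95,6); cv2.imwrite("pics/fixtop.png",a)
fs=[env.grab_frame("scene") for _ in range(6)]; g=fs[0]; g["image"]=np.mean([x["image"] for x in fs],0).astype(np.uint8)
b=np.hstack([crop(f,340,150,65,80,6),crop(g,285,160,65,80,6)]); cv2.imwrite("pics/stand.png",b)
np.save("fr.npy",np.array([f,g],dtype=object))
E
```

```text
(no output)
```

View pics/fixtop.png

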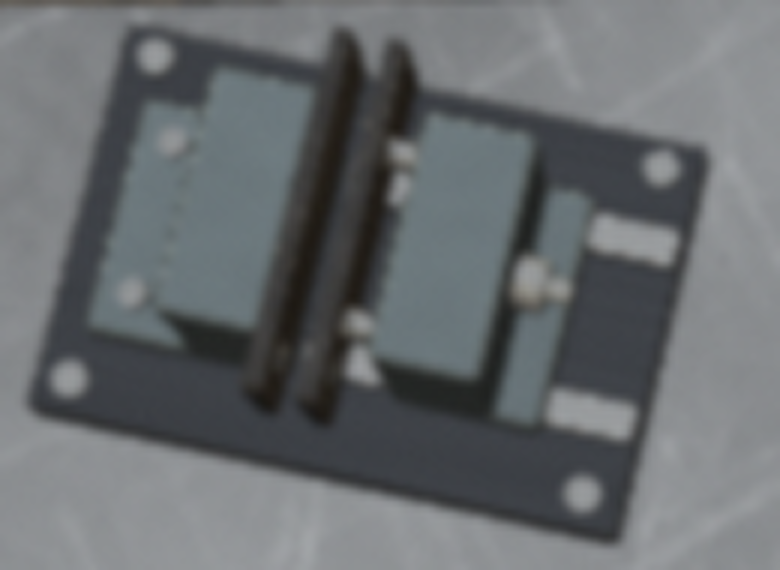

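View pics/stand.png

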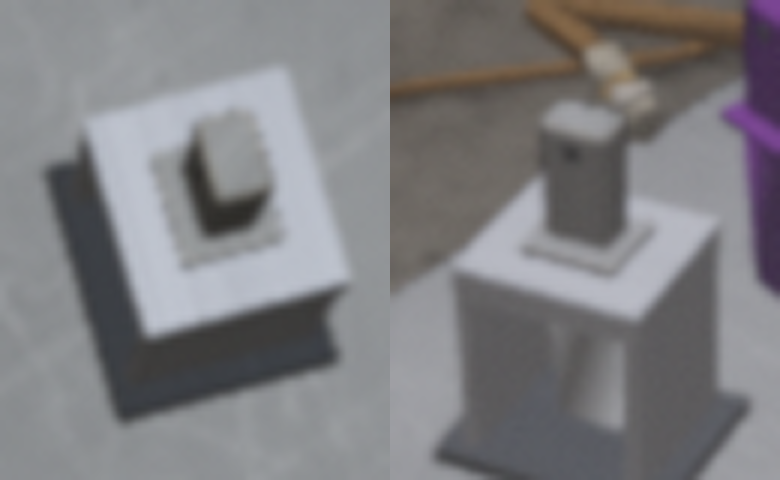

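The fixture crop shows base corners at crop pixels (130,28), (705,150), (618,540) and (35,405). The strips run from about (345,30) to (255,400) and from (395,42) to (312,415). In the stand crop, the stand-top corners are (85,120), (285,68), (350,282), (147,337) and the handle-top corners are (197,118), (250,105), (272,182), (222,198).

Run:
```python
from h import *
f,g=np.load("fr.npy",allow_pickle=True)
def P(F,pts,u,v,z): return np.array([atz(F,u+(x+.5)/6-.5,v+(y+.5)/6-.5,z) for x,y in pts])
def rep(n,q):
    e=np.diff(np.vstack([q,q[:1]]),axis=0)[:,:2]
    print(n,q[:,:2].mean(0).round(4),"len",np.linalg.norm(e,axis=1).round(4),"ang",np.degrees(np.arctan2(e[:,1],e[:,0])).round(1))
rep("base",P(f,[(130,28),(705,150),(618,540),(35,405)],200,140,.014))
rep("standtop",P(f,[(85,120),(285,68),(350,282),(147,337)],340,150,.084))
rep("handle",P(f,[(197,118),(250,105),(272,182),(222,198)],340,150,.134))
rep("collar",P(f,[(150,157),(258,128),(288,240),(183,270)],340,150,.088))
rep("standtop s",P(g,[(455-390,268),(545-390,180),(720-390,220),(640-390,318)],285,160,.084))
rep("handle s",P(g,[(541-390,110),(563-390,102),(628-390,112),(607-390,137)],285,160,.134))
rep("strip fixed",P(f,[(345,30),(255,400)],200,140,.084))
rep("strip sprung",P(f,[(395,42),(312,415)],200,140,.084))
# rectified view of strip tops: fixture frame from the base
q=P(f,[(130,28),(705,150),(618,540),(35,405)],200,140,.014)[:,:2]
c=q.mean(0); ex=(q[0]-q[3]+q[1]-q[2]); ex/=np.linalg.norm(ex); ey=np.array([-ex[1],ex[0]]); print("fixture yaw",np.degrees(np.arctan2(ex[1],ex[0])),c)
s=.25e-3; W=int(.1/s);H=int(.14/s)   # columns: -y, rows: -x
J,I=np.meshgrid(np.arange(W),np.arange(H)); X=.07-I*s; Y=.05-J*s
pts=np.c_[(c+X.ravel()[:,None]*ex+Y.ravel()[:,None]*ey),np.full(X.size,.084)]
uv=proj(f,pts).astype(np.float32).reshape(H,W,2)
uvg=proj(g,pts).astype(np.float32).reshape(H,W,2)
im=np.hstack([cv2.remap(F["image"],m[...,0],m[...,1],cv2.INTER_CUBIC) for F,m in((f,uv),(g,uvg))])
for k in range(0,2*W,40): cv2.line(im,(k,0),(k,8),(0,255,0),1)
cv2.imwrite("pics/rect.png",cv2.convertScaleAbs(im,alpha=1.7))
```

```text
base [0.5967 0.1388] len [0.1961 0.1338 0.1959 0.1309] ang [-103.7  166.6   75.4  -13.3]
standtop [ 0.5783 -0.0783] len [0.0634 0.0694 0.0638 0.0699] ang [ -76.4 -166.   104.1   13.7]
handle [ 0.5795 -0.0783] len [0.0157 0.0235 0.0151 0.0245] ang [ -77.2 -166.8  106.8   14.8]
collar [ 0.578  -0.0788] len [0.0341 0.0358 0.0331 0.0363] ang [ -75.9 -167.7  104.9   13.9]
standtop s [ 0.576 -0.073] len [0.0606 0.0661 0.0631 0.0689] ang [ -77.5 -162.7  105.2   15.1]
handle s [ 0.5776 -0.0742] len [0.0086 0.0225 0.0166 0.0278] ang [-105.  -156.6  106.9    2.9]
strip fixed [0.5987 0.1511] len [0.1186 0.1186] ang [166.5 -13.5]
strip sprung [0.5941 0.1348] len [0.119 0.119] ang [167.5 -12.5]
fixture yaw -13.376597885961951 [0.59667214 0.13881574]
```

View pics/rect.png

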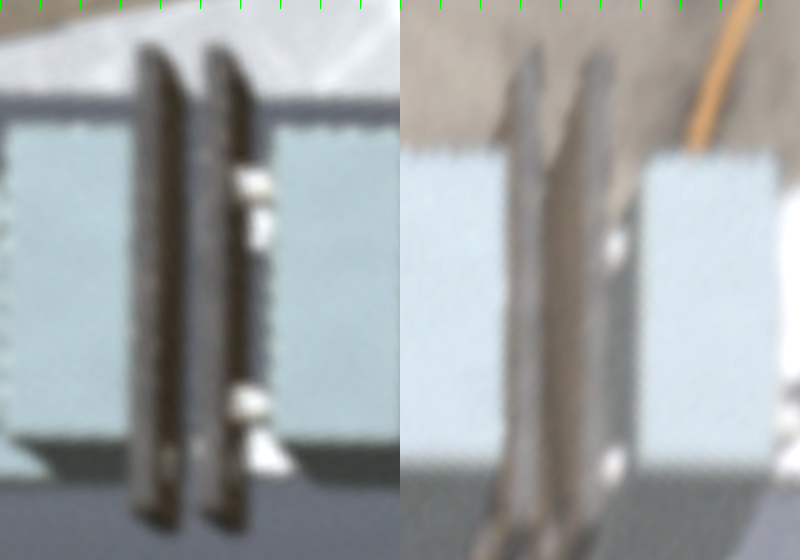

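In the rectified top view (0.25 mm/px) the strips' free edges are at columns 160 and 203, so the gap is about 10.75 mm and its middle is at fixture y = +4.6 mm. The scene camera agrees on the gap but is shifted about 5 mm in y, for the stand as well. I'll average the two, grasp, and then centre the gauge by touch.

Run:
```python
from h import *
o=[180,0,-166]
for p,y in(((.578,-.076,.20),-166),((.578,-.076,.2),14),((.597,.143,.2),-193.4),((.597,.143,.2),-13.4)):
    print(y,np.round(env.inverse_kinematics(p,[180,0,y]),1))
env.gripper_to(0.6,30)
env.goto([.578,-.076,.19],o); env.move_straight([.578,-.076,.096],rate=.12,force_limit=6)
s=env.read_state();print(s["position"],s["force"],s["clock"])
fs=[env.grab_frame("scene") for _ in range(3)]; g=fs[0]; g["image"]=np.mean([x["image"] for x in fs],0).astype(np.uint8)
f=env.grab_frame("top")
cv2.imwrite("pics/pre.png",np.hstack([crop(g,275,130,95,100,4),crop(f,335,130,95,100,4)]))
```

```text
-166 [  8.4  17.9  -5.4  -0.  -66.7 -84.4]
14 [  8.4  17.9  -5.4   0.  -66.7  95.6]
-193.4 [  28.6   20.9   -1.    -0.   -68.2 -132. ]
-13.4 [ 28.6  20.9  -1.    0.  -68.2  48. ]
[ 0.57870879 -0.07612721  0.09681754] [ 0.04513103 -0.17683075  1.08647147] 5.4083
```

View pics/pre.png

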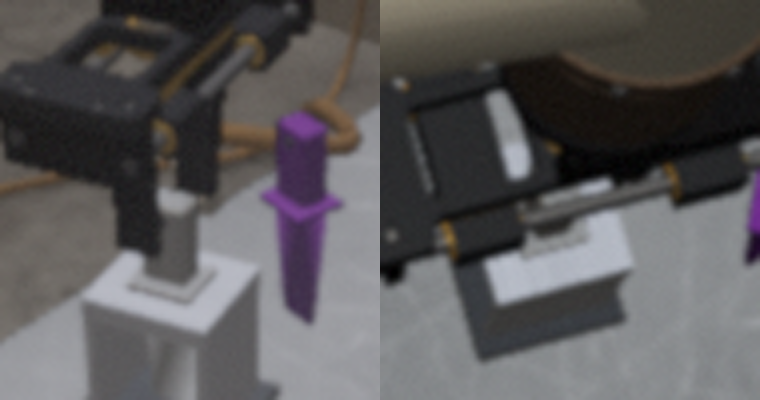

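The fingers straddle the handle: near finger at x≈140, far finger at x≈198, handle top at (180,200), all in crop pixels. I'll close and lift.

Run:
```python
from h import *
env.gripper_to(0.28,30); s=env.read_state(); print(s["opening"],s["force"],s["finger_force"])
env.gripper_to(0.0,30); s=env.read_state(); print(s["opening"]*87,s["force"],s["finger_force"],s["position"])
p=s["position"]
r=env.move_straight([p[0],p[1],.20],rate=.1,force_limit=12); s=env.read_state(); print(r,s["opening"]*87,s["force"],s["finger_force"],s["position"],s["clock"])
```

```text
0.28355429166915164 [ 0.11388513 -0.99423334  0.49032875] 0.0
17.804476897509645 [ 0.76266508 -1.58963774 -0.22573182] 29.886744618415833 [ 0.57806387 -0.07610654  0.09602095]
False 17.769025171164174 [-0.19556596 -0.07178442 -1.97486873] 29.87529069185257 [ 0.57750169 -0.07606885  0.1990728 ] 7.9
```

Gauge held: 17.8 mm across the pads and a 2 N load. Next I'll hover over the gap and look.

Run:
```python
from h import *
o=[180,0,-193.4]
env.goto([.598,.1455,.20],o); env.move_straight([.598,.1455,.176],rate=.1,force_limit=5)
s=env.read_state(); p=np.array(s["position"]); print(p,s["tool_rot"],s["force"],s["clock"])
fs=[env.grab_frame("scene") for _ in range(4)]; g=fs[0]; g["image"]=np.mean([x["image"] for x in fs],0).astype(np.uint8)
im=crop(g,185,190,120,95,6)
y=np.radians(-13.4); ex=np.array([np.cos(y),np.sin(y),0]); ey=np.array([-ex[1],ex[0],0])
t=p+[0,0,-.087]
for q in (t+.012*ex+.002*ey,t+.012*ex-.002*ey,t-.012*ex+.002*ey,t-.012*ex-.002*ey):
    u=proj(g,q)[0]; c=((u-[185,190]+.5)*6-.5); print(c.round(0)); cv2.circle(im,tuple(int(a) for a in c),3,(0,0,255),-1)
cv2.imwrite("pics/hover.png",cv2.convertScaleAbs(im,alpha=1.5))
```

```text
[0.59797168 0.14423456 0.1757204 ] [-1.79939307e+02 -3.55740965e-02  1.66529499e+02] [ 0.52692607 -0.54739293 -1.01071534] 9.1833
[234. 325.]
[246. 320.]
[271. 367.]
[283. 361.]
```

View pics/hover.png

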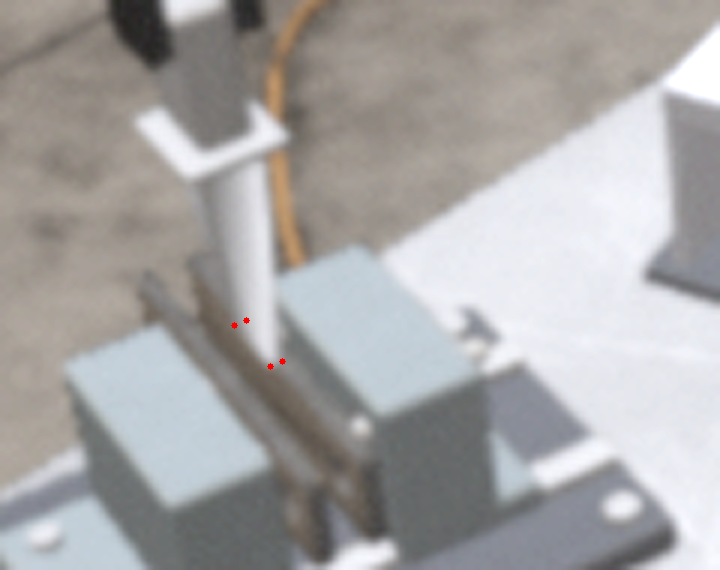

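The red dots show the tip predicted from kinematics, and they match the seen blade end at about (268,365) within a few pixels. Dropped to strip height, the tip lands near (268,379), between the strip edges at x≈242 and x≈290. That's close to the middle, so I'll lower with a force guard and centre by touch.

```bash
cat >> h.py <<'E'
y_=np.radians(-13.4); EX=np.array([np.cos(y_),np.sin(y_),0]); EY=np.array([-EX[1],EX[0],0])
def st(tag):
    s=env.read_state(); F=np.array(s["force"]); p=np.array(s["position"])
    print(tag,"p",p.round(4),"Y",round(p@EY,4),"F x,y,z",round(F@EX,2),round(F@EY,2),round(F[2],2),"pad",round(s["finger_force"],1),"t",s["clock"]); return p
E
python3 - <<'E'
from h import *
p=st("start"); r=env.move_straight([*p[:2],.154],rate=.03,force_limit=2.5)
print(r); p=st("down"); env.dwell(.3); st("settle")
f=env.grab_frame("scene"); cv2.imwrite("pics/in.png",cv2.convertScaleAbs(crop(f,185,190,120,95,6),alpha=1.5))
E
```

```text
start p [0.5985 0.1454 0.1768] Y 0.2801 F x,y,z 0.51 0.04 -1.69 pad 29.9 t 9.3833
False
down p [0.5986 0.1456 0.154 ] Y 0.2804 F x,y,z 0.23 1.39 -2.58 pad 29.8 t 10.2667
settle p [0.5986 0.1455 0.1541] Y 0.2802 F x,y,z 0.19 1.75 -2.26 pad 29.8 t 10.5667
```

View pics/in.png

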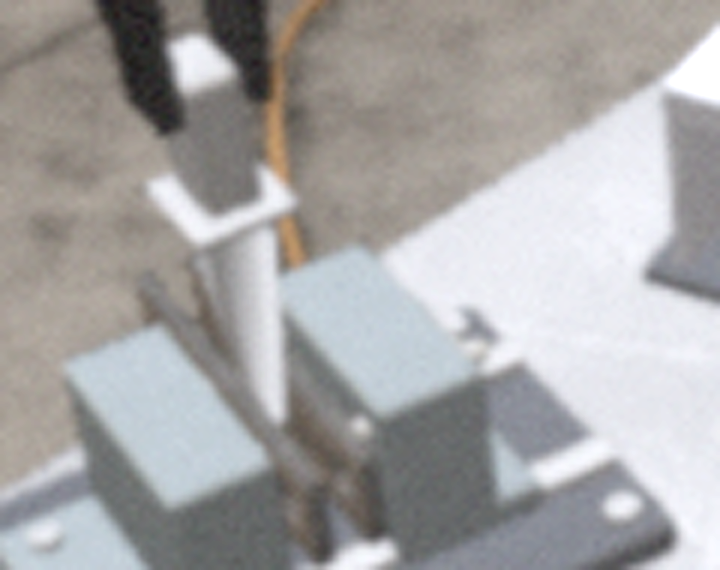

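The blade is now inside the gap, visible behind the fixed strip at (270,410). Fy is +1.75 N, so it is touching the sprung strip. I'll probe toward +y until it touches the fixed strip.

Run:
```python
from h import *
p=st("0")
for k in range(1,11):
    env.move_straight(p+EY*.0005*k,rate=.01); s=env.read_state(); F=np.array(s["force"]); q=np.array(s["position"])
    print(k,round(q@EY,5),(F@EY).round(2),F[2].round(2))
    if F@EY<-1.5: break
st("end")
```

```text
0 p [0.5986 0.1455 0.1541] Y 0.2802 F x,y,z 0.55 1.66 -2.41 pad 29.8 t 10.6167
1 0.28058 1.11 -2.7
2 0.2809 0.2 -1.96
3 0.28162 0.76 -1.36
4 0.28223 0.08 -2.55
5 0.28275 -0.34 -1.32
6 0.28325 0.3 -1.9
7 0.28375 0.44 -2.39
8 0.28426 -0.53 -2.0
9 0.28466 -0.44 -1.14
10 0.28497 -0.7 -1.13
end p [0.5996 0.1501 0.1541] Y 0.285 F x,y,z 0.6 -0.7 -1.13 pad 29.9 t 13.1167
```

Sprung contact is at Y≈0.2808 and fixed contact at about 0.2845, so the centre is ≈0.2826. I'll descend there, trimming Y by the lateral force.

```bash
cat >> h.py <<'E'
def force(n=5):
    v=[]
    for _ in range(n): env.dwell(.03); v.append(env.read_state()["force"])
    F=np.mean(v,0); return F@EX,F@EY,F[2]
def descend(xy0,Y,z,zend,push,step=.001,gain=1e-4):
    "xy0 at Y=0; lower in steps, shifting sideways with the lateral force, until the push is reached"
    while z-step>=zend-1e-6:
        z-=step; t=xy0+EY*Y; env.move_straight([t[0],t[1],z],rate=.02)
        f=force(); print(round(z,4),round(Y,5),np.round(f,2))
        if f[2]>push: break
        if abs(f[1])>.5: Y+=np.clip(gain*f[1],-4e-4,4e-4)
    return Y,z
E
python3 - <<'E'
from h import *
p=st("0"); xy0=p-EY*(p@EY)
env.move_straight(xy0*[1,1,0]+EY*.2826+[0,0,p[2]],rate=.02); env.dwell(.2); print(force())
t=xy0+EY*.2826; env.move_straight([t[0],t[1],.143],rate=.03,force_limit=3); print(force())
print(descend(xy0,.2826,.143,.133,1.0)); st("end")
E
```

```text
0 p [0.5996 0.1501 0.1541] Y 0.285 F x,y,z 0.6 -0.7 -1.13 pad 29.9 t 13.1167
(np.float64(-0.23853761567039133), np.float64(0.042839679558243894), np.float64(-2.076734568180167))
(np.float64(0.14350512216253378), np.float64(-0.1323208522436665), np.float64(-1.6591511399217365))
0.142 0.2826 [-0.03 -0.34 -1.73]
0.141 0.2826 [ 0.25  0.08 -2.53]
0.14 0.2826 [-0.2   0.06 -1.65]
0.139 0.2826 [-0.21 -0.05 -1.66]
0.138 0.2826 [ 0.3  -0.1  -1.93]
0.137 0.2826 [ 0.18 -0.16 -2.34]
0.136 0.2826 [ 0.49 -0.71 -1.95]
0.135 0.28253 [ 0.18 -0.69 -1.9 ]
0.134 0.28246 [ 0.05 -0.94 -0.77]
0.133 0.28237 [-0.37 -1.08  1.06]
(np.float64(0.28236618927369395), 0.13299999999999998)
end p [0.5992 0.1476 0.1333] Y 0.2824 F x,y,z -0.02 -1.16 1.12 pad 29.9 t 18.6167
```

Both strips started bearing at about z=0.1345. I'll go about 7 mm deeper along the fixed face for roughly 1.5 mm of give.

Run:
```python
from h import *
p=st("0"); xy0=p-EY*(p@EY)
print(descend(xy0,.28225,.133,.1265,3.8,gain=1.2e-4)); env.dwell(.3); st("end"); print(force(10))
f=env.grab_frame("scene"); g=env.grab_frame("top")
cv2.imwrite("pics/fin.png",cv2.convertScaleAbs(np.hstack([crop(f,195,190,90,100,4),crop(g,215,140,90,100,4)]),alpha=1.5))
```

```text
0 p [0.5992 0.1476 0.1333] Y 0.2824 F x,y,z -0.02 -1.16 1.12 pad 29.9 t 18.6167
0.132 0.28225 [-0.2  -0.94  1.85]
0.131 0.28214 [ 0.24 -1.31  2.26]
0.13 0.28198 [ 0.01 -1.12  2.34]
0.129 0.28184 [ 0.3  -1.14  2.81]
0.128 0.28171 [ 0.16 -0.42  3.13]
0.127 0.28171 [ 0.64 -1.1   4.07]
(np.float64(0.281707487857973), 0.127)
end p [0.5991 0.1469 0.127 ] Y 0.2817 F x,y,z 0.17 -1.09 4.09 pad 30.0 t 21.4167
(np.float64(0.3644671671246049), np.float64(-1.1874777577317377), np.float64(4.265064562048406))
```

View pics/fin.png

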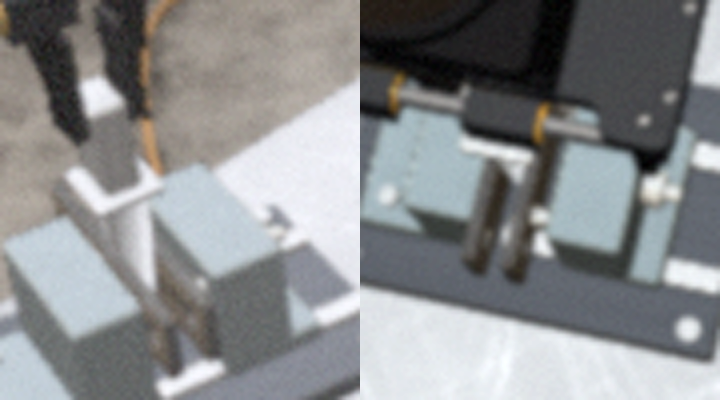

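The gauge is upright and wedged between both strips, still in the fingers (left crop (120,180)). The push is about 6 N, the travel after contact about 7 mm, and the geometry gives 12.8 mm of thickness in a 10.75 mm gap. All three point to roughly 1.5–2 mm of give, so I'm handing in.

Run:
```python
from h import *
st("final"); print(env.close_job())
```

```text
final p [0.5991 0.1469 0.1271] Y 0.2817 F x,y,z 1.07 -1.48 3.81 pad 30.0 t 21.85
the job is handed in; nothing more can be done
None
```

I handed the job in at 21.9 s with the gauge still gripped at 30 N, upright in the gap and pressed down with about 6 N; I estimate the sprung strip has given about 1.5–2 mm, from the force, travel and geometry (the interface doesn't report the joint, and it returned no verdict).

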